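# Release the capsule tamper and hang it up

## Robot

A 6-joint arm with a two-finger parallel gripper is mounted at the origin on the work surface. World frame = base frame: x ahead of the robot, y to its left, z up, the work surface at z = 0. Lengths are in m, angles in rad, forces in N, time in s.
With the tool pointing down it reaches from about 0.425 to 0.95 m from the base axis. Payload 3.5 kg.
Tool frame: the origin (TCP) lies on the centre line of the jaws, within the pads' length; the fingertips stand 8 mm ahead of it and the grasp point (between the pads) lies 11 mm behind it; z points along the fingers, y is the line along which they close (so a half turn about z gives the same grasp; the last joint's range is limited). The gripper opens to 85 mm and grips with 20 to 120 N. Pads are 22 mm wide; open, the fingers measure 114 mm over their backs; the gripper's body (76 mm by 85 mm) begins 54 mm behind the grasp point. The pads swing forward as they close: fully open they stand 13 mm farther back than shut.
Start: joints at [0.98, 0.286, 1.577, -0, 1.279, -0.15], TCP at [0.288, 0.61, 0.219] pointing down, gripper open.
Joint ranges: [-2.77, 2.77], [-0.9, 2.22], [0.21, 2.48], [-1.53, 4.67], [0.24, 2.81], [-2.84, 2.84]. Speed limits (rad/s): [2.79, 2.79, 3.14, 3.14, 3.14, 3.14].

## Interface

Orientations are given as a unit quaternion [x, y, z, w].
In Python, from plant import ctrl gives the robot as it stands. The module is installed in compiled form; this text tells all that it offers.
- The arm moves only by the tool send_rows, never from a script. Its argument "steps" is a list of rows, each a list of 5 numbers: the shift along the tool's x, y, z in m, then the turn about the tool's z in degrees, then the opening, from -1 (shut) to 1 (fully open). A call has 1 to 12 rows; each row is the pose to reach, as a shift and turn from the pose commanded when the call began, along the tool's axes at that moment; what a row does not reach only later rows make up. A row lasts 1/10 s, in which the tool goes at most 50 mm and 8.59 degrees, less where a joint would pass 70% of its speed; a pose out of reach is approached as far as the arm can. A call with a gripper value outside its range is refused whole. The fingers move at their own pace and stop on an object; "squeeze" is the grip in N (left out, the last holds). Time passes only in rows, so rows that repeat a pose let the fingers close. It gives the time, the measured TCP pose, the force, the opening and the grip force at its end, in the units of the state.
- ctrl.get_state(): the state, without advancing time (a new reading comes with each control period).
- ctrl.read_camera(name): name is "scene" or "top" or "wrist"; returns the picture (420x560x3 uint8, red, green, blue); there is no depth.
- ctrl.calibration(name): a dict with "intrinsics" (3x3 intrinsics, pixels), "extrinsics" (4x4, takes a point from world to camera coordinates); the wrist camera has in their place "tool_from_camera" (4x4, takes a point from camera to tool coordinates, whose origin is the TCP and whose axes are the flange's). Camera axes: x right, y up, looking along -z (the intrinsics and any distortion apply to the point x, -y, -z); pixel columns grow to the right and rows downward; lengths in m; the calibration is good to about 2 mm. A picture is of the moment at which its call begins: read the wrist's pose just before it. calibration takes no time and is no camera call.
- ctrl.sign_off(): hands the job in; it is judged then, once.
The state is a dict: "time": time; "qpos": joint angles; "dq": joint speeds; "joint_efforts": joint torques, N m; "eef_pos": TCP position; "tcp_rot": TCP orientation; "contact_force": force on the tool from outside, world axes, zero at the start; "wrist_torque": the same for the moment, N m; "opening": opening from 0.0 (shut) to 1.0 (fully open); "finger_force": force on a finger pad.
Only numpy, scipy, OpenCV 4.12 (cv2) and the standard library are available. Lean on these libraries where they do the work, as an engineer would, in place of code of your own. Each camera call takes 0.05 s, during which the arm holds its last target. There are 200 camera calls.

## Task

The tamper (steel plate with a round eye and a blue grip) is held down on the capsule filler by a clamp bar. Unscrew the red wing knob anticlockwise all the way up to its stop, take the tamper out from under the raised bar, and hang it by its eye on the peg of the blue-footed hook stand. Leave the knob up and the other loose things on the table alone.

Things in the scene. Friction and masses are not known exactly. Their poses are not given: they have to be found in the camera images.
- filler: Capsule filler, fixed (left or right of the table, yaw varies): steel base 180 (x) x 260 (y) mm on rubber feet. Origin on the table under its centre. Perforated deck x -85 to 85, y -125 to 30 mm, top at z 62, with a rim 4 mm thick and 8 mm high round its edge (rim top z 70). Grey screw block 60 x 56 mm at y 88, top z 66. Vertical screw axis at x 0, y 85 mm.
- deck (a point): Point on the top face of the filler's deck (z 62 mm), at x 0, y -50 mm of the filler; axes as the filler's.
- wing_knob (a joint): Turn of the red wing knob, rad: 0 = fully down, grows anticlockwise seen from above, hard stop at 3.9 = fully up. Starts at 0 to 0.4. Friction about 0.08 N m; stays where left. The wing is a bar 66 x 14 mm, 28 mm high, on a black hub (radius 14 mm); at 0 its length lies along the filler's x, and it turns with the joint. Grip it across its 14 mm.
- hold_down (a joint): Height of the clamp bar and knob, m: 0 = down, 0.0234 = fully up. Driven by the knob's quick thread: rises 6 mm per rad. The bar does not turn: 36 mm wide, 10 mm thick, from y -16 to 102 mm of the filler; underside at z 70.5 mm when down, 94 mm when up, so the tamper must be lifted over the rim and slid to the filler's -y to come out.
- knob_grip (a point): Point on the knob's axis where to grip it: 32 mm above the clamp bar's top face (112.5 mm above the table at joint value 0), 11 mm below the top of the wing. Turns and rises with the knob: its x axis is along the wing's length, its y axis across its width.
- tamper: Tamper, loose, 0.3 kg: steel plate 64 (x) x 110 (y) x 8 mm, origin at the centre of its underside. On it an upright round eye (10 mm bar, 40 mm hole along x, centre z 50 mm) and above it a blue grip block 18 (x) x 36 (y) mm, z 79 to 123 mm; grip it across its 18 mm. Starts on the deck, turned up to 0.05 rad from the filler, its +y edge up to 26 mm under the clamp bar.
- tamper_eye (a point): Centre of the eye's hole, 50 mm above the tamper's underside; axes as the tamper's, the hole runs along x.
- tamper_grip (a point): Point in the blue grip block to take hold of, 105 mm above the tamper's underside.
- hook_stand: Hook stand, fixed (position and yaw vary): blue foot 150 x 110 x 12 mm, post 18 mm square at x 66 mm up to z 167, and a round steel peg 10 mm thick running level at z 160 from the post towards the stand's -x, to x -42 mm, then turned up to a tip (centreline) at x -50, z 170 mm. Origin on the table under the peg's middle (x 0).
- peg_mid (a point): Point on the peg's centreline, 160 mm above the table, over the stand's origin; axes as the stand's: the peg's free end points to -x.
- amber_jar: Bystander, loose, not to be disturbed: amber glass jar, 52 mm diameter, 75 mm tall. Origin at its underside's centre.
- scraper: Bystander, loose, not to be disturbed: white plastic scraper card 130 x 50 x 5 mm, lying. Origin at its underside's centre.
- tub: Bystander, loose, not to be disturbed: white tub with blue cap, 72 mm diameter, 85 mm tall. Origin at its underside's centre.
- spatula: Bystander, loose, not to be disturbed: spatula lying on the table at the right. Origin at its underside's centre.
- amber_bottle: Bystander, loose, not to be disturbed: amber bottle, 60 mm diameter, 110 mm tall. Origin at its underside's centre.
Things that resemble listed ones, but are neither listed nor needed, are in the scene too. What is shaped like the tamper but green, purple or yellow is not meant.

How it is judged:
By the outcome, as a careful person would: the job done as asked, in the order asked, and still so for the second after the job is handed in, with the robot touching nothing.
It also fails if it takes over 72 s, if anything falls off the work surface, if the arm or the gripper's body presses on something with over 40 N, if the wrist force passes 120 N, or if a joint passes its speed limit or range.

## Working session

There is one attempt and no reset: what is moved stays moved. The work goes in short steps, Python scripts to look and compute and a tool call to move; the robot and the scene stay as the last step left them, time stands still between calls to the robot, and variables do not carry over. Pictures are saved under pics/ and viewed, at most 10 in all, crops included, and the job is handed in when it is done.

Besides the shell and the picture viewer there is one more tool, called after ">>>" in YAML: its name, and indented under it one key for each argument. send_rows: Moves the arm, as the interface text tells. Its arguments: {"type":"object","properties":{"steps":{"type":"array","items":{"type":"array","items":{"type":"number"}}},"squeeze":{"type":"number"}},"required":["steps"]}

```bash
mkdir -p pics; python3 - <<'E'
from plant import ctrl
import cv2,json,numpy as np
np.set_printoptions(precision=4,suppress=True)
s=ctrl.get_state();print(s)
for n in("scene","top","wrist"):
    im=ctrl.read_camera(n);cv2.imwrite(f"pics/{n}0.png",im[:,:,::-1])
    print(n,{k:(np.array(v) if not isinstance(v,str) else v) for k,v in ctrl.calibration(n).items()})
E
```

```text
{'time': 0.0, 'qpos': array([ 0.98  ,  0.2872,  1.5782, -0.    ,  1.2786, -0.15  ]), 'dq': array([-0.0008,  0.0002, -0.0002,  0.0003, -0.0007,  0.0002]), 'joint_efforts': array([  0.0002, -40.5999, -29.2616,  -0.0002,   0.0059,   0.    ]), 'eef_pos': array([0.2876, 0.6099, 0.2172]), 'tcp_rot': array([ 0.2186,  0.9758, -0.0011, -0.0004]), 'contact_force': array([-0.2109, -0.588 , -0.35  ]), 'wrist_torque': array([ 0.0071,  0.053 , -0.0221]), 'finger_force': 0.0, 'opening': 1.001099443940056}
scene {'intrinsics': array([[433.7249,   0.    , 275.9983],
       [  0.    , 433.7249, 212.2649],
       [  0.    ,   0.    ,   1.    ]]), 'extrinsics': array([[-0.5855,  0.8106,  0.0097,  0.2855],
       [-0.6295, -0.4622,  0.6245,  0.206 ],
       [ 0.5107,  0.3596,  0.7809, -1.8778],
       [ 0.    ,  0.    ,  0.    ,  1.    ]])}
top {'intrinsics': array([[541.9088,   0.    , 283.1093],
       [  0.    , 541.9088, 214.8045],
       [  0.    ,   0.    ,   1.    ]]), 'extrinsics': array([[ 0.0252, -0.9997,  0.0053, -0.0065],
       [ 0.9865,  0.0258,  0.1616, -0.4938],
       [-0.1617,  0.0012,  0.9868, -1.7833],
       [ 0.    ,  0.    ,  0.    ,  1.    ]])}
wrist {'intrinsics': array([[328.5464,   0.    , 273.6114],
       [  0.    , 328.5464, 202.4844],
       [  0.    ,   0.    ,   1.    ]]), 'tool_from_camera': array([[ 0.001 ,  0.9606,  0.2778,  0.0692],
       [ 1.    , -0.001 , -0.0002, -0.0005],
       [ 0.0001,  0.2778, -0.9606, -0.1554],
       [ 0.    ,  0.    ,  0.    ,  1.    ]])}
```

View pics/scene0.png

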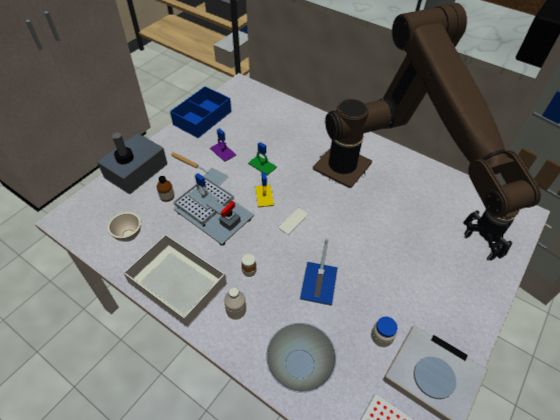

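View pics/top0.png

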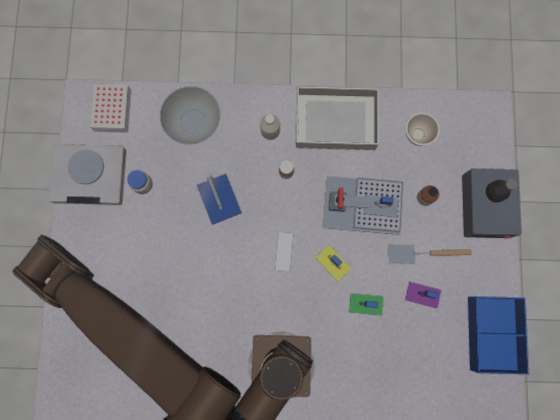

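In the scene and top views, the filler is at top px (363,205), with its knob at (340,200) and the tamper grip at (386,201). The blue-footed stand is at (219,198), with its peg at about (214,190). There are four tamper-like items in the top view: steel on the filler (386,201), yellow (334,263), green (367,304) and purple (424,294). Only the steel one, under the clamp bar, fits. I'll confirm that in an enlarged crop.

```bash
python3 - <<'E'
import cv2,numpy as np
t=cv2.imread("pics/top0.png")
a=cv2.resize(t[165:245,315:415],None,fx=5.2,fy=5.2,interpolation=cv2.INTER_CUBIC)
b=cv2.resize(t[165:245,190:244],None,fx=5.2,fy=5.2,interpolation=cv2.INTER_CUBIC)
cv2.imwrite("pics/crop0.png",np.hstack([a,b])[:, :800]);print(a.shape,b.shape)
E
```

```text
(416, 520, 3) (416, 281, 3)
```

View pics/crop0.png

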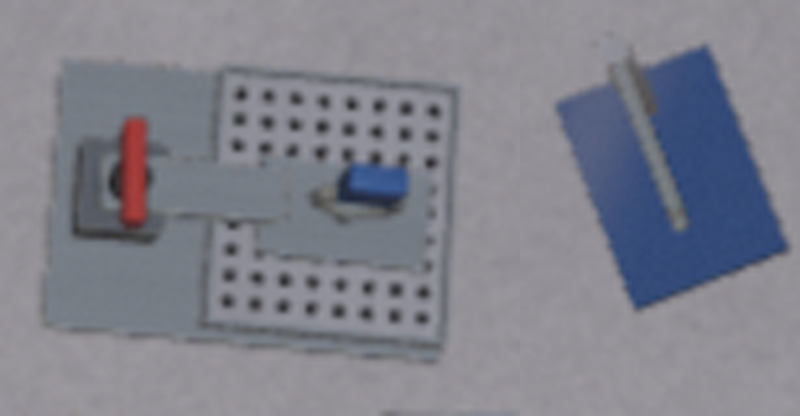

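The crop confirms the steel tamper is on the deck under the bar: grip at crop (375,183), red wing at (134,172), stand foot and peg on the right. Next I'll fit the poses.

```bash
cat > h.py <<'E'
from plant import ctrl
import cv2,numpy as np
from scipy.optimize import least_squares
from scipy.spatial.transform import Rotation as R
np.set_printoptions(precision=4,suppress=True)
def proj(n,P,s=None):
    c=ctrl.calibration(n);K=np.array(c['intrinsics'])
    if n=='wrist':
        T=np.eye(4);T[:3,:3]=R.from_quat(s['tcp_rot']).as_matrix();T[:3,3]=s['eef_pos'];E=np.linalg.inv(T@np.array(c['tool_from_camera']))
    else:E=np.array(c['extrinsics'])
    p=np.atleast_2d(P)@E[:3,:3].T+E[:3,3]
    q=p*[1,-1,-1];q=q@K.T
    return q[:,:2]/q[:,2:]
def world(pose,L):
    x,y,a=pose;L=np.atleast_2d(L)/1000.
    c,s=np.cos(a),np.sin(a)
    return np.c_[x+c*L[:,0]-s*L[:,1],y+s*L[:,0]+c*L[:,1],L[:,2]]
def fit(n,L,px,x0,s=None):
    r=least_squares(lambda p:(proj(n,world(p,L),s)-px).ravel(),x0,loss='soft_l1')
    return r.x,(proj(n,world(r.x,L),s)-px)
def tool(s=None):
    "TCP pos, yaw of tool x, tool y direction in world"
    s=s or ctrl.get_state();M=R.from_quat(s['tcp_rot']).as_matrix()
    return s['eef_pos'],M
def grasp(pt,closedir,s=None,back=.011):
    "shift in tool axes and turn deg so grasp point comes to pt with close line at closedir (rad, world)"
    p,M=tool(s);t=np.array(pt)-[0,0,back]
    d=M.T@(t-p);a=np.arctan2(M[1,1],M[0,1])
    w=(closedir-a+np.pi/2)%np.pi-np.pi/2
    return d*1000,-np.degrees(w)   # tool z down: ccw = negative
E
python3 - <<'E'
from h import *
u=lambda a,o:(np.array(a,float)+.5)/5.2-.5+o
pf=u([[223,68],[458,88],[205,325],[440,345],[65,60],[45,325]],[315,165])
Lf=[[85,30,70],[85,-125,70],[-85,30,70],[-85,-125,70],[90,130,40],[-90,130,40]]
f,e=fit("top",Lf[:4],pf[:4],[.55,-.2,0]);print("filler",f,e.round(1).tolist())
print("wing px pred", ((proj("top",world(f,[[33,85,123],[-33,85,123],[0,85,123]]))-[315,165])*5.2).round())
ps=u([[555,105],[708,45],[788,245],[637,308],[683,225]],[90.,165])
Ls=[[75,55,12],[75,-55,12],[-75,-55,12],[-75,55,12],[-50,0,172]]
st,e=fit("top",Ls,ps,[.6,.1,.3]);print("stand",st,e.round(1).tolist())
pt=u([[375,183],[430,165],[425,270],[258,250]],[315,165])
# tamper in its own frame on z 62
t,e=fit("top",[[0,0,185],[32,-55,70],[-32,-55,70],[-32,55,70]],pt,[f[0],f[1]-.05,f[2]]);print("tamper",t,e.round(1).tolist())
c,s=np.cos(f[2]),np.sin(f[2]);d=t[:2]-f[:2];print("tamper in filler",c*d[0]+s*d[1],-s*d[0]+c*d[1],t[2]-f[2])
k=world(f,[[0,85,112.5]])[0];print("knob",k,"r",np.hypot(*k[:2]),"q1",np.arctan2(k[1],k[0]))
print(tool())
E
```

```text
filler [ 0.5363 -0.262  -0.0656] [[-0.6, -0.5], [0.4, -0.2], [-0.7, 0.1], [1.0, 0.5]]
wing px pred [[136. 117.]
 [128. 221.]
 [132. 169.]]
stand [0.549  0.2271 0.4219] [[-0.1, 0.1], [0.2, -0.3], [1.0, 0.7], [0.1, 0.8], [-1.6, -4.6]]
tamper [ 0.5295 -0.3161 -0.0566] [[0.4, -1.2], [0.1, 0.8], [0.1, -0.4], [-0.9, 0.7]]
tamper in filler -0.003210707666243823 -0.05443513018485667 0.008953371513661074
knob [ 0.5418 -0.1772  0.1125] r 0.5700569898755745 q1 -0.31606430784560013
(array([0.2877, 0.6101, 0.2176]), array([[-0.9044,  0.4267, -0.001 ],
       [ 0.4267,  0.9044, -0.0015],
       [ 0.0003, -0.0018, -1.    ]]))
```

>>> send_rows:
  steps:
    - [-0.04,-0.027,-0.04,8,1]
    - [-0.08,-0.055,-0.07,16,1]
    - [-0.12,-0.082,-0.07,24,1]
    - [-0.16,-0.109,-0.07,32,1]
    - [-0.2,-0.136,-0.07,40,1]
    - [-0.24,-0.163,-0.07,48,1]
    - [-0.28,-0.19,-0.07,56,1]
    - [-0.32,-0.218,-0.07,64,1]
    - [-0.345,-0.235,-0.07,72,1]
    - [-0.37,-0.275,-0.07,80,1]
    - [-0.39,-0.32,-0.07,88,1]
    - [-0.41,-0.36,-0.07,96,1]

```text
time: 1.35
eef_pos: [0.5048, 0.1079, 0.2882]
tcp_rot: [0.873, 0.488, -0.0, -0.0]
contact_force: [0.8, 0.4, 0.2]
opening: 1.0
finger_force: 0.0
```

```bash
python3 - <<'E'
from h import *
s=ctrl.get_state();print(s['time'],s['qpos'],tool(s),grasp([.5418,-.1772,.29],-np.pi/2,s))
E
```

```text
1.35 [ 0.014  -0.1165  1.8805 -0.0002  1.3783  0.5655] (array([0.5048, 0.1079, 0.2882]), array([[ 0.5239,  0.8518, -0.0006],
       [ 0.8518, -0.5239, -0.0002],
       [-0.0005, -0.0004, -1.    ]])) (array([-223.4557,  180.9452,    9.244 ]), np.float64(58.40417506348059))
```

>>> send_rows:
  steps:
    - [-0.036,0.029,0.0,8,1]
    - [-0.072,0.058,0.0,16,1]
    - [-0.108,0.087,0,24,1]
    - [-0.144,0.117,0,32,1]
    - [-0.18,0.146,0,40,1]
    - [-0.208,0.168,0,48,1]
    - [-0.223,0.181,0.005,55,1]
    - [-0.223,0.181,0.009,58.4,1]
    - [-0.223,0.181,0.009,58.4,1]
    - [-0.223,0.181,0.009,58.4,1]

```text
time: 2.35
eef_pos: [0.544, -0.1744, 0.2793]
tcp_rot: [1.0, 0.004, -0.0, -0.0]
contact_force: [0.5, 0.3, 0.2]
opening: 1.0
finger_force: 0.0
```

```bash
python3 - <<'E'
from h import *
s=ctrl.get_state();im=ctrl.read_camera("wrist");print(s['qpos'],s['eef_pos'],s['tcp_rot'])
import pickle;pickle.dump(s,open('s1.pkl','wb'))
cv2.imwrite("pics/w1.png",cv2.resize(im[:,:,::-1],(800,600),interpolation=cv2.INTER_CUBIC));cv2.imwrite("pics/w1raw.png",im[:,:,::-1])
E
```

```text
[-0.4878  0.0169  1.7683  0.0001  1.3572  1.0756] [ 0.544  -0.1744  0.2793] [ 1.      0.0037 -0.0003 -0.0002]
```

View pics/w1.png

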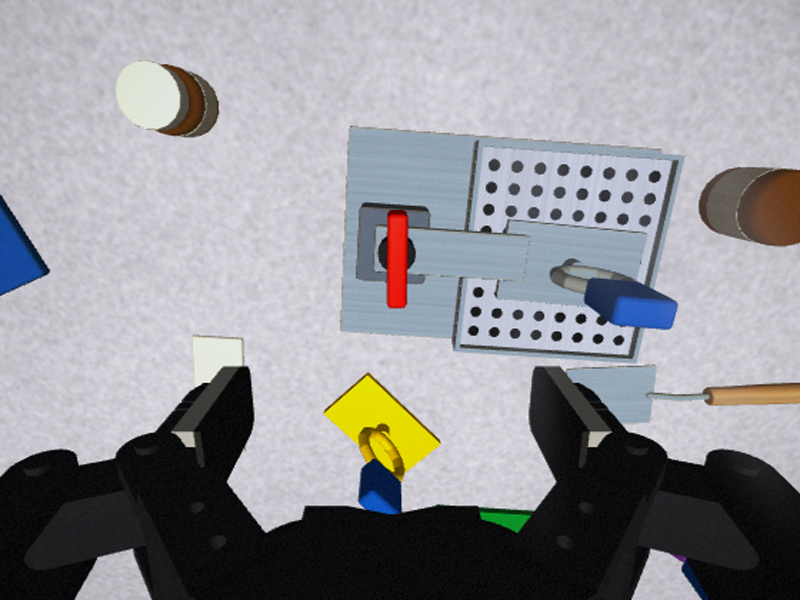

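The view shows the wing's top face with corners about (388,212), (408,211), (406,307) and (388,307), and the rim corners at (478,140), (684,155), (454,349) and (637,360). The tamper plate corners are at (508,220), (644,233) and (497,297), all in px at 800 scale.

```bash
python3 - <<'E'
from h import *
import pickle;s=pickle.load(open('s1.pkl','rb'))
u=lambda a:(np.array(a,float)+.5)*.7-.5
f,e=fit("wrist",[[85,30,70],[85,-125,70],[-85,30,70],[-85,-125,70]],u([[478,140],[684,155],[454,349],[637,360]]),[.536,-.26,-.06],s);print("filler",f,e.round(1).tolist())
k=world(f,[[0,85,0]])[0];print("knob from filler",k)
w,e=fit("wrist",[[33,7,124],[33,-7,124],[-33,-7,124],[-33,7,124]],u([[388,212],[408,211],[406,307],[388,307]]),[.54,-.177,0],s);print("wing",w,e.round(1).tolist())
t,e=fit("wrist",[[32,55,70],[32,-55,70],[-32,55,70]],u([[508,220],[644,233],[497,297]]),[.53,-.316,-.06],s);print("tamper",t,e.round(1).tolist())
print(grasp([w[0],w[1],.116],w[2]-np.pi/2,s))
E
```

```text
filler [ 0.5398 -0.264  -0.0571] [[-0.1, -0.6], [0.3, -1.1], [0.2, 1.3], [-0.4, 1.4]]
knob from filler [ 0.5446 -0.1792  0.    ]
wing [ 0.5459 -0.1798  0.004 ] [[-0.5, -0.3], [0.4, 0.4], [0.8, -0.0], [-0.7, -0.1]]
tamper [ 0.5306 -0.3178 -0.0847] [[-0.1, -0.3], [2.1, -0.2], [-1.4, 0.8]]
(array([  2.0202,   5.4809, 174.2991]), np.float64(0.19604310634847666))
```

>>> send_rows:
  steps:
    - [0.001,0.005,0.04,0,1]
    - [0.001,0.005,0.08,0,1]
    - [0.001,0.005,0.12,0,1]
    - [0.001,0.005,0.15,0,1]
    - [0.001,0.005,0.165,0,1]
    - [0.001,0.005,0.174,0,1]
    - [0.001,0.005,0.174,0,0]
    - [0.001,0.005,0.174,0,-0.6]
    - [0.001,0.005,0.174,0,-1]
    - [0.001,0.005,0.174,0,-1]
    - [0.001,0.005,0.174,0,-1]
    - [0.001,0.005,0.174,0,-1]
  squeeze: 50

```text
time: 3.6
eef_pos: [0.5458, -0.1783, 0.107]
tcp_rot: [1.0, 0.003, 0.001, -0.001]
contact_force: [-1.4, 4.9, 4.2]
opening: 0.138
finger_force: 48.8
```

```bash
python3 - <<'E'
from h import *
s=ctrl.get_state();print(s)
E
```

```text
{'time': 3.6, 'qpos': array([-0.4939,  0.1848,  1.9151,  0.0036,  1.042 ,  1.0701]), 'dq': array([ 0.0016, -0.0004,  0.0014, -0.0058, -0.0022,  0.0009]), 'joint_efforts': array([ -2.5692, -31.0658, -25.3778,  -0.8746,  -0.6935,  -0.0598]), 'eef_pos': array([ 0.5458, -0.1783,  0.107 ]), 'tcp_rot': array([ 1.    ,  0.0025,  0.0006, -0.0014]), 'contact_force': array([-1.4289,  4.9049,  4.1526]), 'wrist_torque': array([ 0.805 ,  0.1535, -0.0298]), 'finger_force': 48.83797645568848, 'opening': 0.13824970247844004}
```

>>> send_rows:
  steps:
    - [0,-0.0012,0,-4,-1]
    - [0,-0.0012,-0.0013,-12,-1]
    - [0,-0.0012,-0.0021,-20,-1]
    - [0,-0.0012,-0.0029,-28,-1]
    - [0,-0.0012,-0.0038,-36,-1]
    - [0,-0.0012,-0.0046,-44,-1]
    - [0,-0.0012,-0.0054,-52,-1]
    - [0,-0.0012,-0.0063,-60,-1]
    - [0,-0.0012,-0.0071,-68,-1]
    - [0,-0.0012,-0.008,-76,-1]
    - [0,-0.0012,-0.0088,-84,-1]
    - [0,-0.0012,-0.0094,-90,-1]

```text
time: 4.8
eef_pos: [0.5437, -0.176, 0.1163]
tcp_rot: [0.704, 0.711, 0.0, -0.004]
contact_force: [-6.3, 8.3, 10.0]
opening: 0.135
finger_force: 49.7
```

```bash
python3 - <<'E'
from h import *
s=ctrl.get_state();print(s['qpos'],s['contact_force'],s['wrist_torque'],s['eef_pos'],s['opening'])
E
```

```text
[-0.4918  0.1709  1.9121  0.0029  1.0657 -0.5032] [-6.3178  8.2828 10.0237] [ 1.2847  1.1269 -0.1919] [ 0.5437 -0.176   0.1163] 0.13511065402859615
```

>>> send_rows:
  steps:
    - [0.0015,-0.0012,-0.0008,-4,-1]
    - [0.0015,-0.0012,-0.0018,-12,-1]
    - [0.0015,-0.0012,-0.0026,-20,-1]
    - [0.0015,-0.0012,-0.0034,-28,-1]
    - [0.0015,-0.0012,-0.0043,-36,-1]
    - [0.0015,-0.0012,-0.0051,-44,-1]
    - [0.0015,-0.0012,-0.0059,-52,-1]
    - [0.0015,-0.0012,-0.0068,-60,-1]
    - [0.0015,-0.0012,-0.0076,-68,-1]
    - [0.0015,-0.0012,-0.0085,-76,-1]
    - [0.0015,-0.0012,-0.0093,-84,-1]
    - [0.0015,-0.0012,-0.0099,-90,-1]

```text
time: 6.0
eef_pos: [0.5414, -0.178, 0.1258]
tcp_rot: [-0.006, 1.0, -0.001, -0.004]
contact_force: [-9.5, -2.6, 5.6]
opening: 0.135
finger_force: 49.3
```

```bash
python3 - <<'E'
from h import *
s=ctrl.get_state();print(s['qpos'],s['contact_force'],s['wrist_torque'],s['eef_pos'],s['opening'])
E
```

```text
[-0.4933  0.1557  1.9102 -0.0058  1.0813 -2.0727] [-9.4509 -2.5741  5.6269] [-0.4609  1.6019 -0.2013] [ 0.5414 -0.178   0.1258] 0.1351678907786002
```

>>> send_rows:
  steps:
    - [0.002,-0.0005,-0.0008,-6,-1]
    - [0.002,-0.0005,-0.0016,-14,-1]
    - [0.002,-0.0005,-0.0025,-22,-1]
    - [0.002,-0.0005,-0.0033,-30,-1]
    - [0.002,-0.0005,-0.0039,-36,-1]
    - [0.002,-0.0005,-0.0042,-39,-1]
    - [0.002,-0.0005,-0.0044,-41,-1]
    - [0.002,-0.0005,-0.0044,-41.5,-1]
    - [0.002,-0.0005,-0.0044,-41.5,-1]
    - [0.002,-0.0005,-0.0044,-41.5,-1]

```text
time: 7.0
eef_pos: [0.5418, -0.1795, 0.1301]
tcp_rot: [-0.357, 0.934, -0.002, -0.001]
contact_force: [-2.4, -5.4, 1.3]
opening: 0.136
finger_force: 49.1
```

```bash
python3 - <<'E'
from h import *
s=ctrl.get_state();print(s['qpos'],s['contact_force'],s['wrist_torque'],s['eef_pos'],s['opening'])
E
```

```text
[-0.4959  0.1479  1.9104 -0.004   1.0815 -2.7939] [-2.3632 -5.4302  1.3032] [-0.7628  0.4404 -0.3383] [ 0.5418 -0.1795  0.1301] 0.13576601672732744
```

>>> send_rows:
  steps:
    - [0,0,0,-1,-1]
    - [0,0,0,-1.8,-1]
    - [0,0,0,-1.8,-1]
    - [0,0,0,-1.8,-1]
  squeeze: 70

```text
time: 7.4
eef_pos: [0.5418, -0.1795, 0.1302]
tcp_rot: [-0.37, 0.929, -0.002, -0.001]
contact_force: [-2.4, -4.7, 1.5]
opening: 0.123
finger_force: 70.2
```

```bash
python3 - <<'E'
from h import *
s=ctrl.get_state();print(s['qpos'],s['contact_force'],s['wrist_torque'],s['eef_pos'],s['opening'])
E
```

```text
[-0.4962  0.1478  1.9103 -0.0035  1.0817 -2.8239] [-2.3937 -4.7203  1.4509] [-0.8007  0.3857 -0.7395] [ 0.5418 -0.1795  0.1302] 0.12256716133357527
```

>>> send_rows:
  steps:
    - [0,0,0,1,-0.5]
    - [0,0,0,1,0.3]
    - [0,0,0,1,1]
    - [0,0,0,1,1]
    - [0,0,-0.02,1,1]
    - [0,0,-0.06,1,1]
    - [0,0,-0.11,8,1]
    - [0.02,-0.02,-0.16,16,1]
    - [0.04,-0.04,-0.18,24,1]
    - [0.06,-0.055,-0.18,32,1]
    - [0.08,-0.075,-0.18,40,1]
    - [0.103,-0.092,-0.18,48,1]

```text
time: 8.6
eef_pos: [0.5312, -0.3158, 0.3097]
tcp_rot: [0.04, 0.999, -0.0, 0.0]
contact_force: [-0.2, -0.5, 0.2]
opening: 1.003
finger_force: 0.0
```

>>> send_rows:
  steps:
    - [0,0,0,8.5,1]
    - [0,0,0,17,1]
    - [0,0,0,25.5,1]
    - [0,0,0,34,1]
    - [0,0,0,42.5,1]
    - [0,0,0,51,1]
    - [0,0,0,59.5,1]
    - [0,0,0,68,1]
    - [0,0,0,76.5,1]
    - [0,0,0,85,1]
    - [0,0,0,89,1]
    - [0,0,0,89,1]

```text
time: 9.8
eef_pos: [0.5311, -0.3148, 0.3092]
tcp_rot: [0.727, 0.686, 0.0, -0.0]
contact_force: [-0.0, -0.2, -0.1]
opening: 0.998
finger_force: 0.0
```

```bash
python3 - <<'E'
from h import *
import pickle
s=ctrl.get_state();im=ctrl.read_camera("wrist");pickle.dump(s,open('s2.pkl','wb'))
print(s['qpos'],s['eef_pos'],s['tcp_rot'],s['contact_force'])
cv2.imwrite("pics/w2.png",cv2.resize(im[:,:,::-1],(800,600),interpolation=cv2.INTER_CUBIC))
E
```

```text
[-0.6993  0.1059  1.6215  0.0001  1.4145 -0.6414] [ 0.5311 -0.3148  0.3092] [ 0.7273  0.6864  0.     -0.0002] [-0.0333 -0.1687 -0.1449]
```

View pics/w2.png

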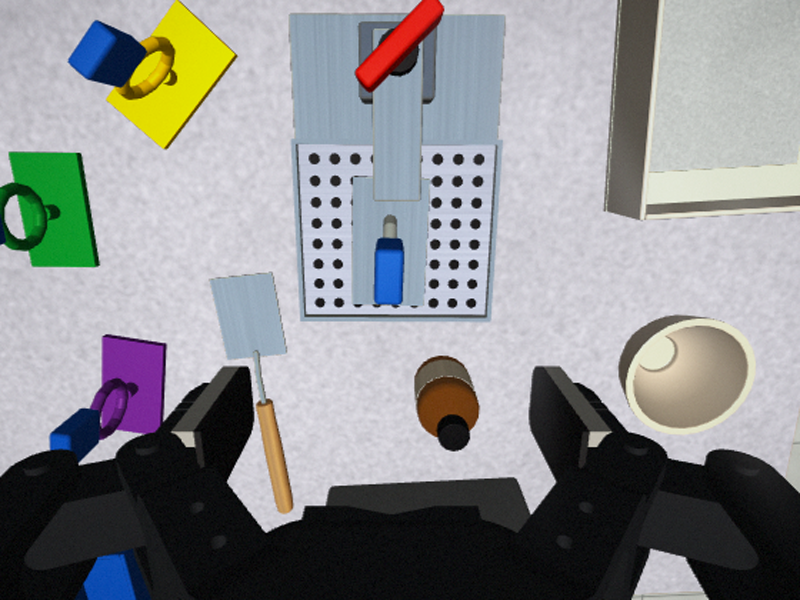

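```bash
python3 - <<'E'
from h import *
import pickle;s=pickle.load(open('s2.pkl','rb'))
u=lambda a:(np.array(a,float)+.5)*.7-.5
f,e=fit("wrist",[[85,30,70],[85,-125,70],[-85,30,70],[-85,-125,70]],u([[502,141],[491,320],[292,141],[302,320]]),[.536,-.26,-.06],s);print("filler",f,e.round(1).tolist())
w,e=fit("wrist",[[33,0,147],[-33,0,147]],u([[433,6],[368,82]]),[.54,-.177,.7],s);print("wing",w,w[2]-f[2],w[2]-f[2]+np.pi)
t,e=fit("wrist",[[-32,55,70],[32,55,70],[-32,-55,70],[32,-55,70]],u([[353,177],[430,178],[351,305],[427,305]]),[.53,-.316,-.06],s);print("tamper",t,e.round(1).tolist())
print("block pred 800px",((proj("wrist",world(t,[[x,y,z+62] for z in(79,123) for x in(-9,9) for y in (18,-18)]),s)+.5)/.7).round(0).tolist())
b,e=fit("wrist",[[-9,-18,185],[9,-18,185],[-9,18,141],[9,18,141]],u([[375,304],[403,304],[378,238],[402,238]]),t,s);print("block",b,e.round(1).tolist())
c,q=np.cos(f[2]),np.sin(f[2]);d=t[:2]-f[:2];print("in filler",c*d[0]+q*d[1],-q*d[0]+c*d[1])
print(grasp([*((t+b)/2)[:2],.167],(t[2]),s))
E
```

```text
filler [ 0.5398 -0.2649 -0.0565] [[0.8, -0.8], [0.5, 1.4], [-0.7, -0.7], [-0.5, 1.4]]
wing [ 0.543  -0.1818  0.677 ] 0.7334474985761532 3.8750401521659463
tamper [ 0.5314 -0.3188 -0.0709] [[-0.5, -0.1], [0.3, -0.1], [1.7, -0.2], [-0.9, 0.5]]
block pred 800px [[378.0, 237.0], [378.0, 287.0], [404.0, 238.0], [403.0, 287.0], [376.0, 250.0], [376.0, 306.0], [406.0, 250.0], [405.0, 307.0]]
block [ 0.5309 -0.3184 -0.0712] [[-0.2, 0.8], [0.3, 1.1], [-0.7, -1.2], [0.6, -0.9]]
in filler -0.005350149185910303 -0.054203894327087006
(array([ -3.8391,   0.3314, 153.1822]), np.float64(0.7456950584514498))
```

>>> send_rows:
  steps:
    - [-0.004,0,0.04,0.7,1]
    - [-0.004,0,0.08,0.7,1]
    - [-0.004,0,0.115,0.7,1]
    - [-0.004,0,0.14,0.7,1]
    - [-0.004,0,0.153,0.7,1]
    - [-0.004,0,0.153,0.7,0.5]
    - [-0.004,0,0.153,0.7,-0.3]
    - [-0.004,0,0.153,0.7,-1]
    - [-0.004,0,0.153,0.7,-1]
    - [-0.004,0,0.153,0.7,-1]
    - [-0.004,0,0.153,0.7,-1]
  squeeze: 60

```text
time: 10.95
eef_pos: [0.5311, -0.3198, 0.1581]
tcp_rot: [0.732, 0.682, -0.0, 0.001]
contact_force: [-2.1, 0.2, 5.2]
opening: 0.192
finger_force: 59.9
```

```bash
python3 - <<'E'
from h import *
import pickle
s=ctrl.get_state();print(s['qpos'],tool(s),s['contact_force'],s['wrist_torque'],s['opening'])
s2=pickle.load(open('s2.pkl','rb'))
u=lambda a:(np.array(a,float)+.5)*.7-.5
# bottle: base far edge at (442,357) z0 ; cap top center (454,428) z110
for z,p in((0,(442,357)),(110,(454,428))):
  r=least_squares(lambda q:(proj("wrist",[[q[0],q[1],z/1000]],s2)-u(p)).ravel(),[.55,-.42]);print(z,r.x)
E
```

```text
[-0.7052  0.2205  1.7707 -0.0008  1.1483 -0.6342] (array([ 0.5311, -0.3198,  0.1581]), array([[ 0.0705,  0.9975,  0.0011],
       [ 0.9975, -0.0705, -0.0019],
       [-0.0018,  0.0012, -1.    ]])) [-2.1181  0.1501  5.2137] [-0.0456  0.3659  0.0073] 0.19245874967575322
0 [ 0.5788 -0.458 ]
110 [ 0.5773 -0.4746]
```

>>> send_rows:
  steps:
    - [0,0,-0.005,0,-1]
    - [0,0,-0.011,0,-1]
    - [0,0,-0.015,0,-1]
    - [0,0,-0.016,0,-1]
    - [0,0,-0.016,0,-1]

```text
time: 11.45
eef_pos: [0.5308, -0.319, 0.1723]
tcp_rot: [0.732, 0.682, 0.0, -0.0]
contact_force: [0.3, -0.5, -3.5]
opening: 0.195
finger_force: 59.0
```

```bash
python3 - <<'E'
from h import *
s=ctrl.get_state();im=ctrl.read_camera("wrist");print(tool(s),s['contact_force'],s['wrist_torque'],s['opening'])
cv2.imwrite("pics/w3.png",im[:,:,::-1])
E
```

```text
(array([ 0.5308, -0.319 ,  0.1723]), array([[ 0.0706,  0.9975,  0.0001],
       [ 0.9975, -0.0706,  0.0001],
       [ 0.0001,  0.0001, -1.    ]])) [ 0.2633 -0.5229 -3.4758] [ 0.0126 -0.0417  0.0117] 0.19513888986497152
```

View pics/w3.png

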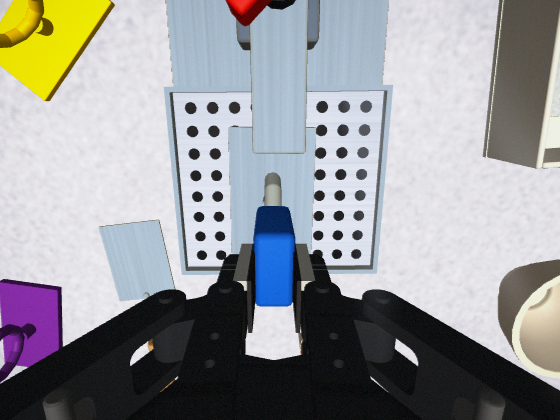

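The tamper is held and lifted: blue block at (273,255) between the pads, plate free under the bar. Only its 3.5 N weight is felt. I'll slide it out, raise it and carry it towards the stand.

>>> send_rows:
  steps:
    - [-0.006,0,0,0,-1]
    - [-0.015,0,0,0,-1]
    - [-0.025,0,0,0,-1]
    - [-0.032,0,0,0,-1]
    - [-0.034,0,0,0,-1]
    - [-0.034,0,-0.01,0,-1]
    - [-0.034,0,-0.03,0,-1]
    - [-0.034,0,-0.06,0,-1]
    - [-0.034,0,-0.09,0,-1]
    - [-0.034,0,-0.11,0,-1]
    - [-0.034,0,-0.12,0,-1]
    - [-0.034,0,-0.12,0,-1]

```text
time: 12.7
eef_pos: [0.529, -0.3533, 0.2949]
tcp_rot: [0.732, 0.682, 0.0, 0.002]
contact_force: [-0.7, 0.8, -2.5]
opening: 0.19
finger_force: 59.0
```

>>> send_rows:
  steps:
    - [0.015,-0.003,0,0,-1]
    - [0.045,-0.01,0,-2,-1]
    - [0.08,-0.018,0,-4,-1]
    - [0.12,-0.027,0,-6,-1]
    - [0.16,-0.036,0,-8,-1]
    - [0.2,-0.044,0,-10,-1]
    - [0.24,-0.053,0,-12,-1]
    - [0.28,-0.062,0,-14,-1]
    - [0.32,-0.071,0,-17,-1]
    - [0.36,-0.08,0,-20,-1]
    - [0.4,-0.089,0,-22,-1]
    - [0.43,-0.096,0,-24,-1]

```text
time: 13.9
eef_pos: [0.4605, 0.0856, 0.2901]
tcp_rot: [0.573, 0.82, -0.001, -0.002]
contact_force: [0.5, -0.2, -2.9]
opening: 0.19
finger_force: 59.0
```

```bash
python3 - <<'E'
from h import *
s=ctrl.get_state();p,M=tool(s);print(s['qpos'],p,M,s['opening'],s['contact_force'])
print(M.T@(np.array([.449,.182,.29])-p), np.degrees(np.arctan2(M[1,1],M[0,1])-.422))
E
```

```text
[-0.0339 -0.2321  1.9768  0.0011  1.401  -0.3852] [0.4605 0.0856 0.2901] [[-0.344   0.939  -0.004 ]
 [ 0.939   0.344   0.0012]
 [ 0.0025 -0.0034 -1.    ]] 0.1896350752369626 [ 0.5    -0.158  -2.9394]
[0.0944 0.0223 0.0003] -4.058778081574445
```

>>> send_rows:
  steps:
    - [0.03,0.007,0,-2,-1]
    - [0.06,0.014,0,-4,-1]
    - [0.085,0.02,0,-4,-1]
    - [0.094,0.022,0,-4,-1]
    - [0.094,0.022,0,-4,-1]
    - [0.094,0.022,0,-4,-1]

```text
time: 14.5
eef_pos: [0.451, 0.1781, 0.2914]
tcp_rot: [0.545, 0.838, -0.001, -0.0]
contact_force: [1.2, -0.7, -3.2]
opening: 0.19
finger_force: 59.0
```

```bash
python3 - <<'E'
from h import *
import pickle
s=ctrl.get_state();im=ctrl.read_camera("wrist");pickle.dump(s,open('s4.pkl','wb'));print(s['eef_pos'],s['tcp_rot'])
cv2.imwrite("pics/w4.png",cv2.resize(im[:,:,::-1],(800,600),interpolation=cv2.INTER_CUBIC))
E
```

```text
[0.451  0.1781 0.2914] [ 0.545   0.8385 -0.0009 -0.0004]
```

View pics/w4.png

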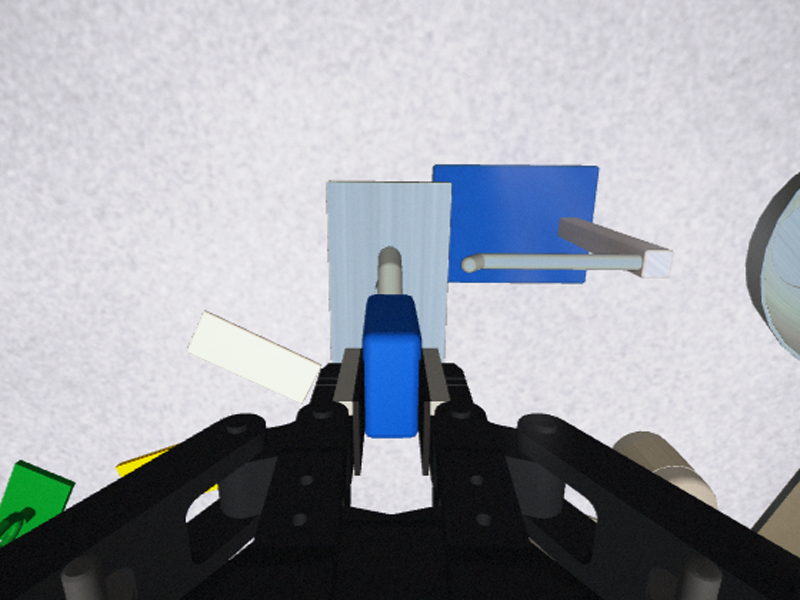

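The view shows the peg from its tip at (471,264) to the post at (640,262). The post top spans (642,250) to (672,276), and foot corners are at (433,165), (598,166) and (585,283). The tamper hangs level.

```bash
python3 - <<'E'
from h import *
import pickle;s=pickle.load(open('s4.pkl','rb'))
u=lambda a:(np.array(a,float)+.5)*.7-.5
L=[[57,9,167],[75,9,167],[75,-9,167],[57,-9,167],[-50,0,172],[-42,0,160]]
P=[[642,250],[672,250],[672,276],[643,276],[470,264],[486,263]]
a,e=fit("wrist",L,u(P),[.54,.22,.42],s);print("peg",a,e.round(1).tolist())
print("foot pred",((proj("wrist",world(a,[[-75,55,12],[75,55,12],[75,-55,12]]),s)+.5)/.7).round().tolist())
p,M=tool(s);yt=np.arctan2(M[1,1],M[0,1])
# held tamper
t,e=fit("wrist",[[-32,55,203],[32,55,203],[-32,-20,203],[32,-20,203]],u([[328,181],[452,183],[331,345],[446,345]]),[p[0],p[1],yt],s)
print("plate",t,e.round(1).tolist(),"tool",p,yt)
for x in(-85,0):
  w=world(a,[[x,0,163]])[0];d=M.T@(np.array([w[0],w[1],.163+.046])-p);print(x,w,d*1000,"turn",-np.degrees(a[2]-yt))
E
```

```text
peg [0.5384 0.2222 0.4249] [[3.0, -0.9], [2.9, -1.0], [-0.4, 1.0], [-0.7, 1.1], [-0.0, 1.4], [-4.4, -1.0]]
foot pred [[417.0, 166.0], [584.0, 165.0], [572.0, 283.0]]
plate [0.4506 0.177  0.4074] [[-0.7, 2.0], [0.7, 1.6], [-0.3, -15.6], [0.3, -14.6]] tool [0.451  0.1781 0.2914] 0.4181240330538046
-85 [0.4609 0.1871 0.163 ] [ 4.2029 12.8705 82.3401] turn -0.3891106627710038
0 [0.5384 0.2222 0.163 ] [ 4.7801 97.8684 82.1732] turn -0.3891106627710038
```

>>> send_rows:
  steps:
    - [0.0045,-0.01,0.005,-0.4,-1]
    - [0.0045,-0.01,0.025,-0.4,-1]
    - [0.0045,-0.01,0.05,-0.4,-1]
    - [0.0045,-0.01,0.07,-0.4,-1]
    - [0.0045,-0.01,0.081,-0.4,-1]
    - [0.0045,-0.01,0.082,-0.4,-1]
    - [0.0045,-0.01,0.082,-0.4,-1]
    - [0.0045,-0.01,0.082,-0.4,-1]

```text
time: 15.35
eef_pos: [0.4415, 0.1787, 0.2118]
tcp_rot: [0.542, 0.84, 0.001, 0.001]
contact_force: [-0.4, -0.7, -3.4]
opening: 0.192
finger_force: 59.0
```

```bash
python3 - <<'E'
from h import *
s=ctrl.get_state();im=ctrl.read_camera("wrist");sc=ctrl.read_camera("scene");p,M=tool(s);print(p,M,s['contact_force'])
a=im[:,:,::-1];b=cv2.resize(sc[210:320,270:370,::-1],(240*1,264),interpolation=cv2.INTER_CUBIC)
c=np.zeros((420,800,3),np.uint8);c[:,:560]=a;c[:264,560:]=b;cv2.imwrite("pics/w5.png",c)
st=[.541,.2235,.4249];print(M.T@(world(st,[[3,0,209]])[0]-p))
E
```

```text
[0.4415 0.1787 0.2118] [[-0.412   0.9112  0.0026]
 [ 0.9112  0.412   0.0004]
 [-0.0007  0.0025 -1.    ]] [-0.4046 -0.6887 -3.4094]
[-0.0001  0.1121  0.0031]
```

View pics/w5.png

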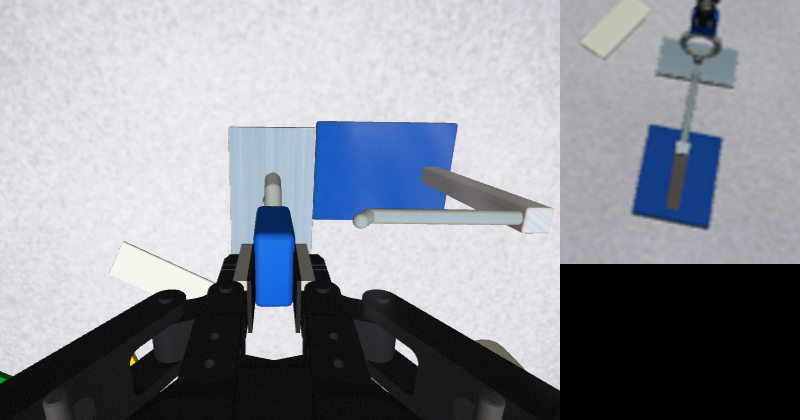

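```bash
python3 - <<'E'
from h import *
s=ctrl.get_state();p,M=tool(s)
L=[[57,9,167],[75,9,167],[75,-9,167],[57,-9,167],[-50,0,172],[-75,55,12],[75,55,12]]
P=np.array([[524,208],[551,208],[553,231],[527,234],[361,219],[317,122],[457,124]],float)
for k in(5,7):
  a,e=fit("wrist",L[:k],P[:k],[.54,.22,.42],s);print(a,e.round(1).tolist(),M.T@(world(a,[[0,0,209]])[0]-p))
E
```

```text
[0.5374 0.2227 0.4026] [[3.6, -0.9], [4.6, -0.3], [-4.6, 3.1], [-6.0, -0.5], [-0.0, 0.5]] [0.0005 0.1055 0.003 ]
[0.5394 0.2234 0.4017] [[6.8, -0.5], [7.8, 0.2], [-1.5, 3.5], [-2.9, -0.1], [3.3, 0.7], [-12.0, -2.6], [-9.7, -1.0]] [0.0003 0.1076 0.003 ]
```

>>> send_rows:
  steps:
    - [0,0.008,0.002,0,-1]
    - [0,0.02,0.002,0,-1]
    - [0,0.032,0.002,0,-1]
    - [0,0.044,0.002,0,-1]
    - [0,0.056,0.002,0,-1]
    - [0,0.068,0.002,0,-1]

```text
time: 16.05
eef_pos: [0.5037, 0.2072, 0.2081]
tcp_rot: [0.542, 0.84, -0.0, -0.0]
contact_force: [-0.5, -0.3, -4.1]
opening: 0.19
finger_force: 59.0
```

>>> send_rows:
  steps:
    - [0,0.012,0,0,-1]
    - [0,0.022,0,0,-1]
    - [0,0.032,0,0,-1]
    - [0,0.039,0,0,-1]
    - [0,0.041,0,0,-1]
    - [0,0.041,0,0,-1]
    - [0,0.041,0,0,-1]

```text
time: 16.75
eef_pos: [0.5396, 0.2235, 0.2082]
tcp_rot: [0.542, 0.84, -0.0, -0.0]
contact_force: [0.4, -1.1, -3.7]
opening: 0.189
finger_force: 59.0
```

```bash
python3 - <<'E'
from h import *
s=ctrl.get_state();im=ctrl.read_camera("wrist");sc=ctrl.read_camera("scene");p,M=tool(s);print(p,s['contact_force'],s['wrist_torque'])
a=im[:,:,::-1];b=cv2.resize(sc[210:310,280:360,::-1],(240,300),interpolation=cv2.INTER_CUBIC)
c=np.zeros((420,800,3),np.uint8);c[:,:560]=a;c[:300,560:]=b;cv2.imwrite("pics/w6.png",c)
E
```

```text
[0.5396 0.2235 0.2082] [ 0.4459 -1.0511 -3.7164] [-0.0337 -0.0448 -0.0172]
```

View pics/w6.png

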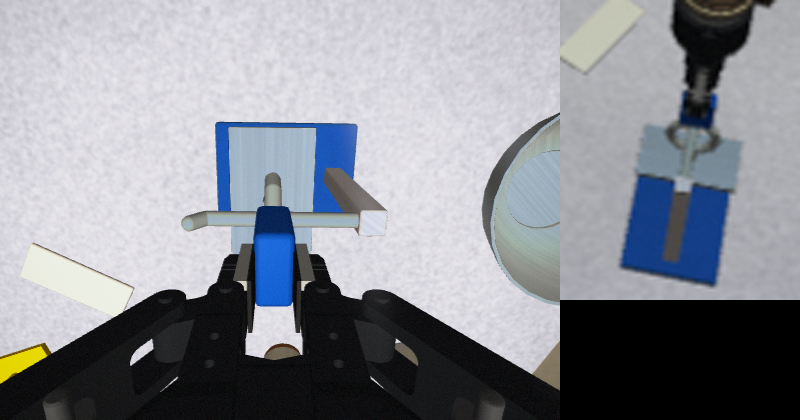

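The peg (190–358, 218) runs through the eye, about mid-length. Now I'll lower it.

>>> send_rows:
  steps:
    - [0,0,0.005,0,-1]
    - [0,0,0.01,0,-1]
    - [0,0,0.014,0,-1]
    - [0,0,0.016,0,-1]
    - [0,0,0.016,0,-1]
    - [0,0,0.016,0,-1]

```text
time: 17.45
eef_pos: [0.54, 0.2236, 0.1923]
tcp_rot: [0.542, 0.84, 0.0, 0.0]
contact_force: [0.8, 0.0, -2.8]
opening: 0.191
finger_force: 59.1
```

>>> send_rows:
  steps:
    - [0,0,0.001,0,-1]
    - [0,0,0.001,0,-1]
    - [0,0,0.001,0,-1]

```text
time: 17.75
eef_pos: [0.54, 0.2236, 0.1914]
tcp_rot: [0.542, 0.84, 0.0, 0.0]
contact_force: [-1.1, 0.6, -4.1]
opening: 0.194
finger_force: 59.0
```

>>> send_rows:
  steps:
    - [0,0,0.001,0,-1]
    - [0,0,0.001,0,-1]
    - [0,0,0.001,0,-1]

```text
time: 18.05
eef_pos: [0.5401, 0.2236, 0.191]
tcp_rot: [0.542, 0.84, 0.0, 0.0]
contact_force: [-0.4, 0.7, 0.1]
opening: 0.189
finger_force: 59.5
```

>>> send_rows:
  steps:
    - [0,0,0.001,0,-1]
    - [0,0,0.001,0,-1]
    - [0,0,0.001,0,-1]

```text
time: 18.35
eef_pos: [0.5403, 0.2237, 0.1908]
tcp_rot: [0.542, 0.84, 0.0, 0.0]
contact_force: [-2.9, -0.5, 5.4]
opening: 0.191
finger_force: 60.2
```

>>> send_rows:
  steps:
    - [0,0,0.001,0,-1]
    - [0,0,0.001,0,-1]
    - [0,0,0.001,0,-1]

```text
time: 18.65
eef_pos: [0.5404, 0.2237, 0.1907]
tcp_rot: [0.542, 0.84, 0.0, 0.0]
contact_force: [-3.6, -1.3, 8.1]
opening: 0.196
finger_force: 60.7
```

>>> send_rows:
  steps:
    - [0,0,-0.002,0,-1]
    - [0,0,-0.002,0,-0.6]
    - [0,0,-0.002,0,-0.4]
    - [0,0,-0.002,0,-0.2]
    - [0,0,-0.002,0,0]
    - [0,0,-0.002,0,0]
    - [0,0,-0.012,0,0]
    - [0,0,-0.03,0,0]
    - [0,0,-0.06,0,0]
    - [0,0,-0.1,0,0]
    - [0,0,-0.13,0,0]
    - [0,0,-0.13,0,0]

```text
time: 19.85
eef_pos: [0.5423, 0.2242, 0.3259]
tcp_rot: [0.542, 0.84, 0.004, 0.004]
contact_force: [0.3, -0.2, 0.9]
opening: 0.497
finger_force: 0.0
```

```bash
python3 - <<'E'
from h import *
s=ctrl.get_state();im=ctrl.read_camera("wrist");sc=ctrl.read_camera("scene");p,M=tool(s);print(s['time'],p,s['contact_force'],s['opening'])
a=im[:,:,::-1];b=cv2.resize(sc[210:310,280:360,::-1],(240,300),interpolation=cv2.INTER_CUBIC);d=cv2.resize(sc[160:260,160:260,::-1],(240,240),interpolation=cv2.INTER_CUBIC)
c=np.zeros((540,800,3),np.uint8);c[:420,:560]=a;c[:300,560:]=b;c[300:,560:]=d;cv2.imwrite("pics/w7.png",c)
E
```

```text
19.85 [0.5423 0.2242 0.3259] [ 0.2504 -0.1672  0.8976] 0.49715852569701074
```

View pics/w7.png

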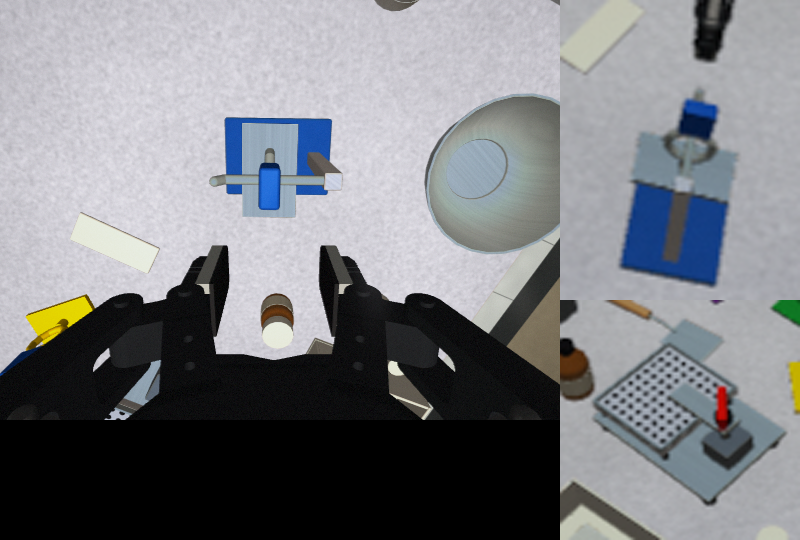

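The tamper hangs by its eye on the peg at (268,182), the gripper is clear, and the knob and bar are up. I'll let it settle and hand in.

>>> send_rows:
  steps:
    - [0,0,-0.01,0,0]
    - [0,0,-0.01,0,0]
    - [0,0,-0.01,0,0]
    - [0,0,-0.01,0,0]
    - [0,0,-0.01,0,0]
    - [0,0,-0.01,0,0]
    - [0,0,-0.01,0,0]
    - [0,0,-0.01,0,0]
    - [0,0,-0.01,0,0]
    - [0,0,-0.01,0,0]

```text
time: 20.95
eef_pos: [0.5399, 0.2236, 0.3284]
tcp_rot: [0.542, 0.84, 0.0, 0.0]
contact_force: [-0.1, 0.2, -0.2]
opening: 0.497
finger_force: 0.0
```

```bash
python3 -c "
from plant import ctrl;print(ctrl.sign_off())"
```

```text
the job is handed in; nothing more can be done
None
```

The job is handed in at about 21 s: the knob is up at its stop (judged by a sharp torque rise), the tamper hangs by its eye on the blue-footed stand's peg with the gripper clear, and I saw none of the other loose things touched.

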